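# Open the cover of a drive unit for lubrication

## Task

The drive unit on the bench has to be opened for greasing. Turn both turn buttons on its sloping cover frame squarely aside, lift the freed panel out by its handle and set it down (do not drop it) flat on the white board, handle up and wholly on the board. Leave the buttons turned aside, and leave the other things on the bench where they are.

Things in the scene. Friction and masses are not known exactly. Their poses are not given: they have to be found in the camera images.
- frame_centre (a point): Centre of the sloping cover frame, on its top surface, 80 mm above the bench: a fixed aluminium plate 140 (x) x 220 (y), 30 degrees from level, sloping sideways: x up the slope, to the robot's left; y level along the plate, to the robot; z square out, leaning to the robot's right and away from it. The panel lies flush in a 6 mm deep recess (2 mm clearance) and leaves along z. Thickness 12.
- unit: The drive unit that carries the frame (fixed), on the left or right of the bench; origin on the bench under the frame's centre, x level, under the up-slope direction, 1.65 to 2.2 rad counter-clockwise from the robot's ahead. Base plate 150 (x) x 232 (y); it reaches 95 mm along +x, and nothing of it is higher than 130 mm (panel handle included).
- button_near (a joint): Angle of the near turn button (nearer the robot, at the frame's +y end) about the frame's z, counter-clockwise positive. 0: the bar points at the panel and overlaps its edge by 10 mm. It turns either way, stops at +/-1.9 and stays where left (friction 0.04 N m). The panel is free of it beyond 1.15 either way; squarely aside is 1.57.
- button_far (a joint): The same for the far turn button (farther from the robot, at the frame's -y end).
- button_near_grip (a point): Centre of the near button's thumb fin, on the pivot, 17.5 mm above the frame surface, 80 mm from the frame's centre along +y. Steel bar 56 long x 14 wide x 5 thick, pivoted at its middle, with an upright fin 38 long x 10 thick; fin top 28.5 mm and bar top 6.5 mm above the frame. Axes turn with it: y along bar and fin, z out of the frame.
- button_far_grip (a point): The same for the far turn button, 80 mm from the frame's centre along -y.
- panel_handle (a point): Centre of the dark handle bar of the loose steel-grey panel (90 x 124 x 6, about 0.25 kg, weight varies). Bar 70 long (y), 12 wide (x), 14 tall (z), on two 10 mm posts above the panel's middle; its centre is 36 mm above the panel's underside, 30 mm above its top face. x across the bar, y along it, z out of the panel's top.
- board: White plastic laying-down board on the bench (fixed), 250 (x) x 220 (y) x 5 thick; origin at the centre of its underside. On the other side of the bench from the unit.
- tin: Bystander, loose, sizes in mm: plain steel tin, 48 across x 50 tall, between unit and board. Origin at the centre of its underside.
- bushing: Bystander, loose, sizes in mm: brass bushing ring, 34 across x 22 tall, standing near the far edge of the board. Origin at the centre of its underside.
- jar_big: Bystander, loose, sizes in mm: amber jar, black cap, 74 across x 110 tall, at the back. Origin at the centre of its underside.
- jar_mid: Bystander, loose, sizes in mm: amber jar, black cap, 68 across x 95 tall, at the back. Origin at the centre of its underside.
- spray_can: Bystander, loose, sizes in mm: white spray can, 54 across x 140 tall, at the back. Origin at the centre of its underside.
- screwdriver: Bystander, loose, sizes in mm: screwdriver lying at the front of the bench. Origin at its middle.
- wrench: Bystander, loose, sizes in mm: wrench lying at the left front of the bench. Origin at its middle.
Not all that is in view belongs to the job. Leave any orange or yellow look-alike of the part that bears panel_handle alone.

How it is judged:
On the way, in this order (a step that is already met when the one before it is completed fails the run):
1. both turn buttons are turned aside, clear of the panel, which is still in its frame ((value of joint button_near above 1.2 rad or value of joint button_near below -1.2 rad) and (value of joint button_far above 1.2 rad or value of joint button_far below -1.2 rad) and z of panel_handle in the frame of frame_centre below 0.036 m), for 0.1 s.
2. the panel is lifted out, its handle at least 70 mm from the frame's surface (z of panel_handle in the frame of frame_centre above 0.07 m), for 0.1 s.
At the end, for the whole second after the job is handed in: The panel lies at rest, released, flat (within 0.06 rad) on the white board, handle up, the handle's centre 37 to 45 mm above the board's underside and within 85 mm (board x) and 70 mm (board y) of the board's centre; both buttons still turned at least 1.15 rad aside (x of panel_handle in the frame of board between -0.085 and 0.085 m and y of panel_handle in the frame of board between -0.07 and 0.07 m and z of panel_handle in the frame of board between 0.037 and 0.045 m and angle between panel_handle's own z axis and vertical below 0.06 rad and linear speed of panel below 0.02 m/s and (value of joint button_near above 1.15 rad or value of joint button_near below -1.15 rad) and (value of joint button_far above 1.15 rad or value of joint button_far below -1.15 rad)); the robot touches nothing.
It fails at once if the panel is dropped or thrown (moves faster than 0.5 m/s while not held) (contact force between the fingers and panel below 0.05 N and linear speed of panel above 0.5 m/s).
It fails at once if a bystander is moved more than 30 mm (distance of any of tin, bushing, jar_big, jar_mid, spray_can, screwdriver, wrench from where it was at the start of the episode above 0.03 m).
It also fails if it takes over 64 s, if anything falls off the work surface, if the arm or the gripper's body presses on something with over 40 N, if the wrist force passes 120 N, or if a joint passes its speed limit or range.

## Robot

A 6-joint arm with a two-finger parallel gripper is mounted at the origin on the work surface. World frame = base frame: x ahead of the robot, y to its left, z up, the work surface at z = 0. Lengths are in m, angles in rad, forces in N, time in s.
With the tool pointing down it reaches from about 0.325 to 0.85 m from the base axis. Payload 15.5 kg.
Tool frame: the origin (TCP) lies on the centre line of the jaws, within the pads' length; the fingertips stand 17 mm ahead of it and the grasp point (between the pads) lies 2 mm behind it; z points along the fingers, y is the direction in which the jaws open and shut (so a half turn about z gives the same grasp; the last joint's range is limited). The gripper opens to 91 mm and grips with 3 to 60 N. Pads are 32 mm wide; open, the fingers measure 118 mm over their backs; the gripper's body (76 mm by 178 mm) begins 60 mm behind the grasp point.
Start: joints at [-1.226, 0.494, 1.345, -0, 1.302, -0.096], TCP at [0.266, -0.566, 0.208] pointing down, gripper open.
Joint ranges: [-2.91, 2.91], [-0.82, 2.16], [0.22, 2.67], [-1.22, 4.37], [0.12, 2.79], [-3.08, 3.08]. Speed limits (rad/s): [1.89, 1.89, 2.57, 3.01, 3.01, 3.01].

## Interface

Orientations are given as a unit quaternion [w, x, y, z].
In Python, from station import env, solver, imaging gives the robot as it stands. The module is installed in compiled form; this text tells all that it offers. Calls block until the motion is done:
- env.movep(position, orientation): joint-space move of the TCP to a pose.
- env.movel(position, v=0.15, attitude=None, stop_force=None): straight line of the TCP; attitude=None keeps the orientation; v is the mean speed in m/s. With stop_force (N) it stops when the force on the tool has changed by that much, and returns True; else False.
- env.movej(angles): joint-space move.
- env.ungrasp() and env.close_gripper(f_grip=None): open the fingers fully, or close them until they stop; f_grip is the grip in N (None keeps the last).
- env.pause(seconds).
- solver.inverse_kinematics(position, orientation): joint angles nearest the present ones, or None.
- env.state(): the state.
- imaging.read_camera(name): name is "scene" or "top"; returns (picture, depth): 420x560x3 uint8, blue, green, red; 420x560 float32, m along the optical axis (not along the pixel's ray), 0 where there is no reading.
- imaging.get_calibration(name): a dict with "fovy" (degrees; the focal length in pixels is half the picture's height over the tangent of half this angle, whatever the lens; pixels are square), "cx", "cy" (the principal point, pixels), "dist_coeffs" ([k1, k2, p1, p2, k3] as OpenCV has them; the pictures are not rectified), "view" (4x4, takes a point from world to camera coordinates). Camera axes: x right, y up, looking along -z (the intrinsics and any distortion apply to the point x, -y, -z); pixel columns grow to the right and rows downward; lengths in m; the calibration is good to about 2 mm. A picture is of the moment at which its call begins. get_calibration takes no time and is no camera call.
A pose or a line that the arm cannot do raises env.MotionError and nothing moves.
- env.finish_job(): hands the job in, once; it reports no verdict.
The state is a dict: "time": time; "joint_positions": joint angles; "qvel": joint speeds; "tau": joint torques, N m; "tool_pos": TCP position; "eef_rot": TCP orientation; "ft_force": force on the tool from outside, world axes, zero at the start; "wrist_torque": the same for the moment, N m; "grip_width": finger opening in m.
Only numpy, scipy, OpenCV 4.12 (cv2) and the standard library are available. Lean on these libraries where they do the work, as an engineer would, in place of code of your own. Each camera call takes 0.05 s, during which the arm holds its last target. There are 200 camera calls.

## Working session

There is one attempt and no reset: what is moved stays moved. The work goes in short steps, each a Python script; the robot and the scene stay as the last script left them, time stands still between calls to the robot, and variables do not carry over. Pictures are saved under pics/ and viewed, about 8 in all and at most 12, crops included, and the job is handed in when it is done.

```bash
mkdir -p pics
cat > h.py <<'E'
import numpy as np, cv2
from scipy.spatial.transform import Rotation as R
from station import env, solver, imaging
def cam(n):
    c=imaging.get_calibration(n); f=210/np.tan(np.radians(c["fovy"])/2)
    K=np.array([[f,0,c["cx"]],[0,f,c["cy"]],[0,0,1]]); return K,np.array(c["dist_coeffs"],float),np.array(c["view"])
def cloud(n,d):
    K,D,V=cam(n); v,u=np.mgrid[0:420,0:560]
    p=cv2.undistortPoints(np.stack([u,v],-1).reshape(-1,1,2).astype(np.float64),K,D).reshape(420,560,2)
    P=np.stack([p[...,0]*d,-p[...,1]*d,-d],-1); P=(P-V[:3,3])@V[:3,:3]
    P[d<=0]=np.nan; return P
def proj(n,P):
    K,D,V=cam(n); q=np.atleast_2d(P)@V[:3,:3].T+V[:3,3]; q=q*[1,-1,-1]
    return cv2.projectPoints(q,np.zeros(3),np.zeros(3),K,D)[0].reshape(-1,2)
E
python3 - <<'E'
from h import *
for n in("scene","top"):
    b,d=imaging.read_camera(n); np.savez("%s0.npz"%n,b=b,d=d); cv2.imwrite(f"pics/{n}0.png",b)
    K,D,V=cam(n); print(n,K[0,0],D,-V[:3,:3].T@V[:3,3],-V[2,:3])
s=env.state(); print(s)
E
```

```text
scene 401.3268053829353 [-0.04850787  0.          0.          0.          0.        ] [ 1.20923391 -0.93819975  0.88329571] [-0.50021472  0.62687049 -0.59734297]
top 391.28909762576757 [-0.11541078  0.          0.          0.          0.        ] [ 0.37186368 -0.08616112  1.62030759] [ 0.10108215 -0.00912437 -0.99483624]
{'time': 0.1, 'joint_positions': array([-1.22651468e+00,  4.94093116e-01,  1.34604900e+00,  6.74137752e-06,
        1.30248598e+00, -9.55092757e-02]), 'qvel': array([-1.82136523e-03, -3.35786121e-05, -2.89301516e-03,  2.88067130e-04,
        1.67605570e-03, -1.36082511e-04]), 'tau': array([-7.96860331e-04, -8.80243635e+01, -3.82543373e+01,  7.08409469e-02,
        4.83012549e-02, -1.07113315e-04]), 'tool_pos': array([ 0.26598128, -0.56521201,  0.20752209]), 'eef_rot': array([-5.14124129e-04,  9.75920322e-01,  2.18126702e-01, -6.10068785e-05]), 'ft_force': array([-0.1646302 ,  0.43121786, -0.17710611]), 'wrist_torque': array([0.01789161, 0.06065459, 0.01508158]), 'grip_width': 0.0910740109274835}
```

View pics/scene0.png

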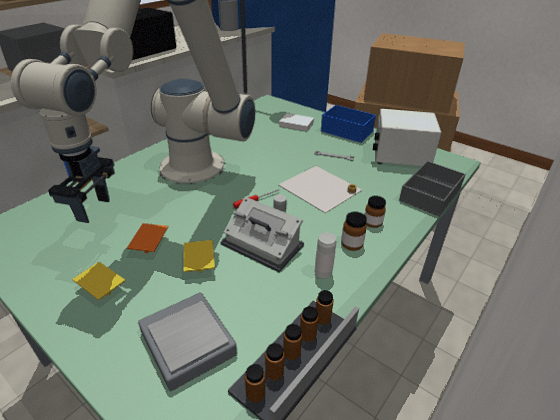

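View pics/top0.png

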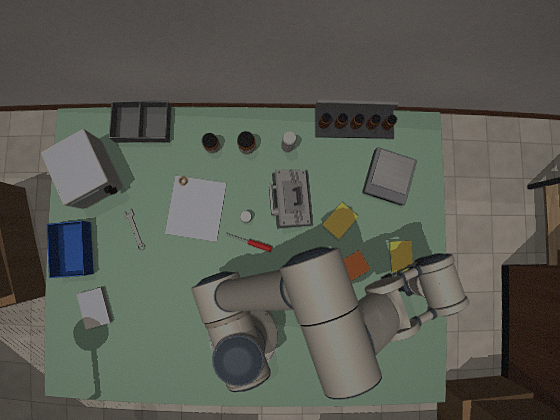

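The unit is at top (291,198) and scene (263,230). The white board is at top (196,208), the tin at (246,216) and the bushing at (183,181). 

Things that could be taken for the panel:
- orange plate, scene (148,237)
- yellow plates, scene (100,280) and (198,256)
- grey tray, scene (187,338)

I choose the steel-grey panel with the dark handle on the unit, scene (262,226), and check it in a crop.

Run:
```python
from h import *
t=np.load("top0.npz"); s=np.load("scene0.npz")
a=cv2.resize(t["b"][160:235,260:325],None,fx=6,fy=6,interpolation=cv2.INTER_CUBIC)
b=cv2.resize(s["b"][190:270,215:310],None,fx=4.2,fy=4.2,interpolation=cv2.INTER_CUBIC)
o=np.zeros((450,a.shape[1]+b.shape[1],3),np.uint8); o[:a.shape[0],:a.shape[1]]=a; o[:b.shape[0],a.shape[1]:]=b
cv2.imwrite("pics/crop.png",o); print(a.shape,b.shape)
PT=cloud("top",t["d"]); PS=cloud("scene",s["d"])
# board
hsv=cv2.cvtColor(t["b"],cv2.COLOR_BGR2HSV); m=np.zeros((420,560),np.uint8); m[165:250,155:235]=((hsv[...,1]<40)&(hsv[...,2]>150))[165:250,155:235]
P=PT[m>0]; P=P[abs(P[:,2]-.005)<.012]; r=cv2.minAreaRect((P[:,:2]*1000).astype(np.float32)); print("board",r,np.median(P[:,2]),len(P))
for n,C,(v0,v1,u0,u1) in(("top",PT,(160,235,260,325)),("scene",PS,(190,270,215,310))):
    Q=C[v0:v1,u0:u1].reshape(-1,3); Q=Q[(Q[:,2]>.03)&(Q[:,2]<.14)]
    best=None; rng=np.random.default_rng(0)
    for i in range(1500):
        p=Q[rng.choice(len(Q),3)]; nn=np.cross(p[1]-p[0],p[2]-p[0]); L=np.linalg.norm(nn)
        if L<1e-5: continue
        nn/=L; nn*=np.sign(nn[2])
        if not .8<nn[2]<.93: continue
        k=abs((Q-p[0])@nn)<.002
        if best is None or k.sum()>best.sum(): best=k
    I=Q[best]; c=I.mean(0); nn=np.linalg.svd(I-c)[2][2]; nn*=np.sign(nn[2])
    az=np.arctan2(-nn[1],-nn[0])
    print(n,len(Q),len(I),"n",nn,"tilt",np.degrees(np.arccos(nn[2])),"xdir az",az)
    ux=np.array([np.cos(az)*nn[2],np.sin(az)*nn[2],np.hypot(nn[0],nn[1])]); uy=np.cross(nn,ux)
    rr=cv2.minAreaRect((np.c_[(I-c)@ux,(I-c)@uy]*1000).astype(np.float32)); print("rect",rr)
    for q in (0,1,50,99,100): print(q,np.percentile((I-c)@ux,q).round(4),np.percentile((I-c)@uy,q).round(4))
    mid=c+ux*(np.percentile((I-c)@ux,[.5,99.5]).mean())+uy*(np.percentile((I-c)@uy,[.5,99.5]).mean()); print("centre",mid)
    h=(Q-c)@nn; k=(h>.022)&(h<.05); H=Q[k]
    print("hi pts in frame:",len(H)); L=np.c_[(H-mid)@ux,(H-mid)@uy,(H-mid)@nn]
    k=abs(L[:,1])<.045; print("handle",L[k].mean(0),L[k].max(0),"near",L[L[:,1]>.055].mean(0),"far",L[L[:,1]<-.055].mean(0))
    g=cv2.minAreaRect((L[k][:,:2]*1000).astype(np.float32)); print(g)
```

```text
(450, 390, 3) (336, 399, 3)
board ((502.35797119140625, 102.48519134521484), (3.651195526123047, 222.24844360351562), 81.67718505859375) 0.005587719213894177 12
top 1840 712 n [ 0.05210826 -0.4938271   0.86799742] tilt 29.773245888308708 xdir az 1.675926540400168
rect ((-4.8183746337890625, 1.18560791015625), (219.2808837890625, 145.03709411621094), 89.63323211669922)
0 -0.0775 -0.1086
1 -0.0751 -0.1058
50 0.0072 -0.0004
99 0.0638 0.109
100 0.0674 0.1112
centre [ 0.56373535 -0.19363424  0.08231308]
hi pts in frame: 127
handle [-9.15930456e-05  1.27709614e-03  3.41007334e-02] [0.0079157  0.03513127 0.04204354] near [-0.02302592  0.0870673   0.02672195] far [ 0.00024934 -0.07941936  0.02716045]
((-1.7185769081115723, 1.8216209411621094), (17.677330017089844, 66.65644073486328), 2.592454433441162)
scene 3087 1495 n [ 0.04781303 -0.49657421  0.86667639] tilt 29.925317881959764 xdir az 1.6667861809893665
rect ((1.5500411987304688, 6.188575744628906), (141.13856506347656, 222.92503356933594), 0.018789086490869522)
0 -0.069 -0.1053
1 -0.0675 -0.1025
50 -0.0072 -0.0038
99 0.0704 0.1144
100 0.0721 0.1176
centre [ 0.56198216 -0.19446533  0.07974671]
hi pts in frame: 171
handle [-0.00313191 -0.00356737  0.03525999] [0.0051386  0.03367375 0.04131614] near [-0.00021883  0.07823715  0.02778033] far [-0.00066904 -0.08101085  0.02764024]
((-1.7611737251281738, -1.0406036376953125), (69.45633697509766, 13.526762962341309), 89.18234252929688)
```

View pics/crop.png

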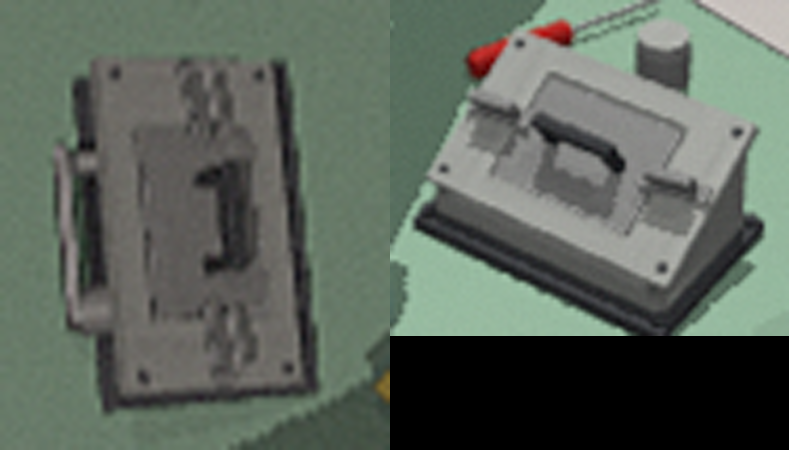

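The crop shows the grey panel and dark handle (crop left (225,220)), with the two fin buttons at (208,95) far and (232,335) near. I still need the fin angles, the board fit and a check that the poses are reachable.

```bash
cat >> h.py <<'E'
C=np.array([.5628,-.1940,.0800]); AZ=1.670; t=np.radians(30)
FX=np.array([np.cos(AZ)*np.cos(t),np.sin(AZ)*np.cos(t),np.sin(t)]); FZ=np.array([-np.cos(AZ)*np.sin(t),-np.sin(AZ)*np.sin(t),np.cos(t)]); FY=np.cross(FZ,FX)
F=np.c_[FX,FY,FZ]
def W(x,y,z): return C+F@[x,y,z]
def quat(zdir,ydir):
    z=np.array(zdir);y=np.array(ydir)-np.dot(ydir,z)*z; y/=np.linalg.norm(y)
    q=R.from_matrix(np.c_[np.cross(y,z),y,z]).as_quat(); return q[[3,0,1,2]]
E
python3 - <<'E'
from h import *
s=np.load("scene0.npz"); T=np.load("top0.npz"); PS=cloud("scene",s["d"]); PT=cloud("top",T["d"])
for n,P in(("scene",PS),("top",PT)):
    L=(P.reshape(-1,3)-C)@F; 
    for nm,y in(("near",.08),("far",-.08)):
        k=(abs(L[:,1]-y)<.03)&(abs(L[:,0])<.03)&(L[:,2]>.02)&(L[:,2]<.034); A=L[k]
        if len(A)<4: continue
        r=np.linalg.svd(A[:,:2]-A[:,:2].mean(0))[2][0]; print(n,nm,len(A),A.mean(0),A.max(0),A.min(0),"ang",np.arctan2(-r[0],r[1]))
    k=(abs(L[:,1])<.04)&(abs(L[:,0])<.03)&(L[:,2]>.028)&(L[:,2]<.05); A=L[k]; print(n,"handle",A.mean(0),A.max(0),A.min(0))
for n,P,b,(v0,v1,u0,u1) in(("top",PT,T["b"],(165,250,155,235)),("scene",PS,s["b"],(160,215,270,370))):
    h=cv2.cvtColor(b,cv2.COLOR_BGR2HSV); m=np.zeros((420,560),bool); m[v0:v1,u0:u1]=((h[...,1]<45)&(h[...,2]>100))[v0:v1,u0:u1]
    k=m&(abs(P[...,2])<.02); c,l,st,_=cv2.connectedComponentsWithStats(k.astype(np.uint8)); i=1+st[1:,4].argmax()
    A=P[l==i]; print(n,"board",cv2.minAreaRect((A[:,:2]*1000).astype(np.float32)),len(A),np.median(A[:,2]))
q0=env.state()["joint_positions"]
for nm,y in(("near",.08),("far",-.08),("h",0)):
  for sg in(1,-1):
    print(nm,sg,[None if (j:=solver.inverse_kinematics(W(0,y,z),quat(-FZ,sg*FX))) is None else np.round(j,2) for z in(.026,.12)])
E
```

```text
scene near 40 [-0.00063475  0.07841564  0.02664969] [0.00611781 0.09971255 0.03290728] [-0.00561571  0.06070465  0.02037318] ang -3.0462518833471415
scene far 49 [-0.00165516 -0.08004364  0.02720215] [ 0.00646173 -0.060124    0.03256645] [-0.00751304 -0.09827104  0.02077733] ang -2.991460974473077
scene handle [-0.00339749 -0.00131276  0.03598147] [0.00474477 0.03459291 0.0412808 ] [-0.00895941 -0.03490163  0.02836983]
top near 30 [0.00232805 0.07875284 0.02699447] [0.00771857 0.09642542 0.03390824] [-0.00600216  0.06097718  0.02011366] ang 0.09051724783919105
top far 28 [ 0.00272185 -0.08194998  0.02716406] [ 0.00792421 -0.06235896  0.03317996] [-0.00388249 -0.09817991  0.02029073] ang 0.057166895571384074
top handle [ 0.00132462 -0.00011595  0.0365073 ] [0.00952531 0.03408323 0.04393071] [-0.00955808 -0.03251454  0.02812693]
top board ((526.7865600585938, 214.14382934570312), (354.6937561035156, 339.3153381347656), 0.9229700565338135) 6450 0.0036459495824700196
scene board ((520.21923828125, 211.69239807128906), (238.17196655273438, 258.56640625), 81.87837982177734) 2006 0.00484794304470274
near 1 [array([-0.76,  0.68,  1.46,  0.34,  1.42, -2.55]), array([-0.8 ,  0.63,  1.3 ,  0.32,  1.63, -2.52])]
near -1 [array([-0.76,  0.68,  1.46,  0.34,  1.42,  0.59]), array([-0.8 ,  0.63,  1.3 ,  0.32,  1.63,  0.62])]
far 1 [array([-0.6 ,  0.83,  1.1 ,  0.39,  1.57, -2.34]), array([-0.64,  0.8 ,  0.94,  0.39,  1.76, -2.31])]
far -1 [array([-0.6 ,  0.83,  1.1 ,  0.39,  1.57,  0.8 ]), array([-0.64,  0.8 ,  0.94,  0.39,  1.76,  0.84])]
h 1 [array([-0.67,  0.75,  1.29,  0.37,  1.49, -2.45]), array([-0.72,  0.71,  1.14,  0.35,  1.69, -2.41])]
h -1 [array([-0.67,  0.75,  1.29,  0.37,  1.49,  0.7 ]), array([-0.72,  0.71,  1.14,  0.35,  1.69,  0.73])]
```

Fins are at about 0 angle and within 2 mm of where the model puts them. The board centre is about (0.520, 0.212), with its x axis at about −8°. Starting with the near button.

```bash
cat >> h.py <<'E'
def st(m):
    s=env.state(); print(m,"t%.1f"%s["time"],"w%.4f"%s["grip_width"],"loc",((s["tool_pos"]-C)@F).round(4),"f",s["ft_force"].round(1),"q6 %.2f"%s["joint_positions"][5])
def button(y,sg):
    env.movep(W(0,y,.11),quat(-FZ,-FX)); st("above")
    hit=env.movel(W(0,y,.0265),v=.08,stop_force=15); st(f"down {hit}")
    if hit: return
    env.close_gripper(f_grip=30); st("closed")
    q=np.array(env.state()["joint_positions"]); q0=q[5]
    for k in range(1,5):
        q[5]=q0+sg*1.6*k/4; env.movej(q)
    st("turned"); env.close_gripper(f_grip=3); st("light")
    env.movel(W(0,y,.075),v=.08); st("up")
E
python3 - <<'E'
from h import *
env.ungrasp(); button(.08,-1)
b,d=imaging.read_camera("scene"); cv2.imwrite("pics/n1.png",cv2.resize(b[150:280,190:330],None,fx=5,fy=4.6));
E
```

```text
above t1.7 w0.0913 loc [-0.0006  0.0804  0.1105] f [-1.3 -0.5 -0.5] q6 0.62
down False t2.9 w0.0910 loc [-0.0002  0.0798  0.027 ] f [0.5 0.3 0.1] q6 0.59
closed t4.3 w0.0003 loc [-0.      0.08    0.0265] f [-0.2 -0.5  0.2] q6 0.59
turned t6.2 w0.0007 loc [-0.      0.08    0.0265] f [-0.   0.2  0.5] q6 -1.00
light t6.4 w0.0005 loc [-0.      0.08    0.0265] f [-0.8 -0.7  0.7] q6 -1.01
up t7.2 w0.0004 loc [0.0001 0.0802 0.0746] f [ 0.4 -0.3  0.4] q6 -0.99
```

View pics/n1.png

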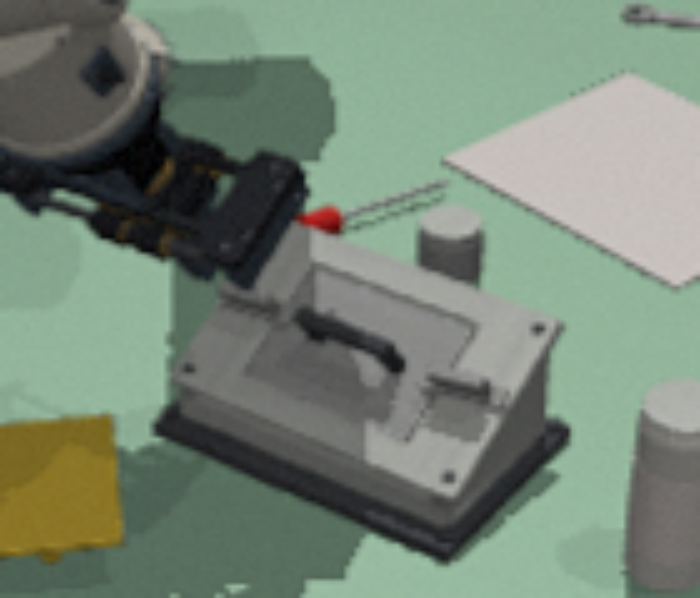

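The jaws closed to 0, so the fin was not between them. I'll compare the projected TCP and tips with the picture and depth.

Run:
```python
from h import *
st("now")
env.ungrasp()
o=[]
for n,(v0,v1,u0,u1) in(("scene",(170,280,200,320)),("top",(150,250,240,360))):
    b,d=imaging.read_camera(n); P=cloud(n,d); s=env.state(); np.savez(n+"1.npz",b=b,d=d)
    M=R.from_quat(np.array(s["eef_rot"])[[1,2,3,0]]).as_matrix(); p=s["tool_pos"]
    L=(P.reshape(-1,3)-p)@M   # tool frame
    k=(abs(L[:,1])<.08)&(abs(L[:,0])<.04)&(L[:,2]>-.05)&(L[:,2]<.05); A=L[k]; print(n,k.sum())
    for z in np.arange(-.05,.05,.01):
        B=A[(A[:,2]>=z)&(A[:,2]<z+.01)]
        if len(B): print(z.round(3),len(B),B.min(0).round(3),B.max(0).round(3))
    im=cv2.resize(b[v0:v1,u0:u1],None,fx=3.3,fy=4)
    for pt,c in((p,(0,0,255)),(p+M@[0,0,.017],(255,0,0)),(p+M@[0,.045,.017],(255,0,255)),(p+M@[0,-.045,.017],(255,0,255)),(W(0,.08,.0285),(0,255,0)),(W(0,-.08,.0285),(0,255,0))):
        q=proj(n,pt)[0]; cv2.circle(im,(int((q[0]-u0)*3.3),int((q[1]-v0)*4)),4,c,1)
    o.append(im[:400])
cv2.imwrite("pics/n2.png",np.hstack(o));
```

```text
now t7.2 w0.0005 loc [0.0002 0.0802 0.0745] f [-0.4  1.6 -0.3] q6 -0.99
scene 165
-0.05 13 [-0.019 -0.049 -0.047] [ 0.016  0.058 -0.04 ]
-0.04 28 [-0.018 -0.052 -0.04 ] [ 0.015  0.058 -0.03 ]
-0.03 24 [-0.018 -0.054 -0.029] [ 0.014  0.058 -0.02 ]
-0.02 28 [-0.018 -0.054 -0.02 ] [ 0.017  0.055 -0.01 ]
-0.01 7 [-0.017 -0.051 -0.01 ] [ 0.008  0.051 -0.005]
0.03 28 [-0.01   0.048  0.034] [0.001 0.078 0.04 ]
0.04 37 [-0.011 -0.02   0.04 ] [0.003 0.08  0.049]
top 62
-0.05 8 [-0.021  0.048 -0.049] [ 0.017  0.058 -0.041]
-0.04 7 [ 0.008  0.048 -0.038] [ 0.019  0.056 -0.03 ]
-0.03 7 [-0.011  0.048 -0.028] [ 0.019  0.056 -0.022]
-0.02 3 [ 0.014  0.05  -0.017] [ 0.019  0.054 -0.012]
0.03 19 [-0.009  0.048  0.03 ] [0.004 0.077 0.04 ]
0.04 18 [-0.012  0.015  0.04 ] [0.005 0.077 0.048]
```

View pics/n2.png

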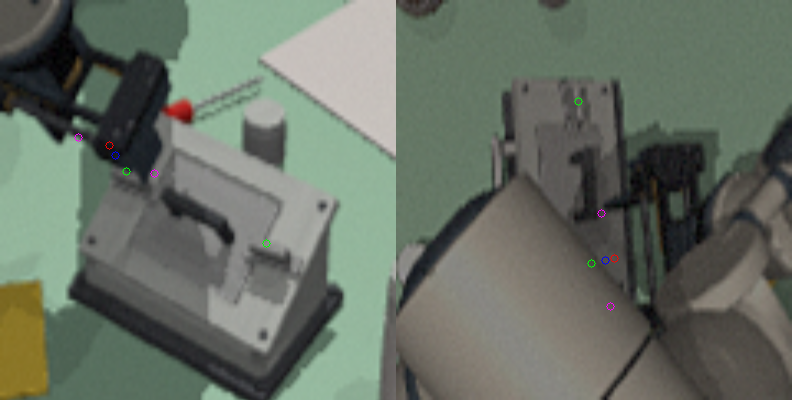

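The fingers really end about 7 mm behind the reported TCP, not 17 mm ahead, so they passed over the fin. I'll check that against the start picture, where the tool pointed down.

Run:
```python
from h import *
p0=np.array([.266,-.5652,.2075]); M0=R.from_quat(np.array([.97592,.21813,-.00006,-.00051])).as_matrix()
s=env.state(); M1=R.from_quat(np.array(s["eef_rot"])[[1,2,3,0]]).as_matrix()
for f,n,p,M in(("scene0","scene",p0,M0),("top0","top",p0,M0),("scene1","scene",s["tool_pos"],M1)):
    L=(cloud(n,np.load(f+".npz")["d"]).reshape(-1,3)-p)@M
    for sg in(1,-1):
        A=L[(abs(sg*L[:,1]-.052)<.014)&(abs(L[:,0])<.03)&(L[:,2]>-.06)&(L[:,2]<.03)]
        if len(A): print(f,sg,len(A),"tipz",np.sort(A[:,2])[-6:].round(4),"x",A[:,0].min().round(3),A[:,0].max().round(3),"y",A[:,1].min().round(3),A[:,1].max().round(3))
```

```text
scene0 1 188 tipz [-0.008  -0.0075 -0.007  -0.0065 -0.006  -0.0053] x -0.017 0.019 y 0.045 0.061
scene0 -1 194 tipz [-0.0071 -0.0068 -0.0066 -0.0065 -0.0058 -0.0057] x -0.016 0.022 y -0.056 -0.042
top0 1 8 tipz [-0.0309 -0.0303 -0.0182 -0.0174 -0.0131 -0.0109] x 0.006 0.02 y 0.044 0.052
scene1 1 63 tipz [-0.0144 -0.0134 -0.0128 -0.0124 -0.0101 -0.0084] x -0.018 0.017 y 0.047 0.058
scene1 -1 42 tipz [-0.0097 -0.0081 -0.0077 -0.0073 -0.0071 -0.0054] x -0.019 0.008 y -0.054 -0.044
```

The offset is consistent: tips are 6 mm behind the reported TCP in both poses, a tool-length error of about 23 mm, with no sideways error. I'll correct for it and retry.

```bash
sed -i 's/W(0,y,.0265)/W(0,y,.0265-DT)/; s/W(0,y,.075)/W(0,y,.075-DT)/; s/^def st(m)/DT=.023\ndef st(m)/' h.py
python3 - <<'E'
from h import *
button(.08,-1)
E
```

```text
above t10.2 w0.0912 loc [0.     0.08   0.1099] f [0.2 0.7 0.5] q6 0.62
down False t11.7 w0.0914 loc [-0.0002  0.0798  0.0039] f [ 0.8 -0.1 -0.3] q6 0.58
closed t12.9 w0.0097 loc [0.0006 0.0799 0.0035] f [1.9 4.9 4.2] q6 0.58
turned t14.8 w0.0096 loc [0.0016 0.0808 0.0034] f [-5.8  4.  11.9] q6 -1.02
light t15.1 w0.0100 loc [0.0009 0.0809 0.0032] f [-6.   1.1  4.1] q6 -1.02
up t15.8 w0.0005 loc [0.0001 0.0801 0.0517] f [ 0.2  0.3 -0.1] q6 -1.00
```

Run:
```python
from h import *
env.movel(W(0,.08,.10),v=.15); env.ungrasp(); button(-.08,-1)
env.movel(W(0,-.08,.11),v=.2); env.ungrasp(); env.movep(W(0,0,.12),quat(-FZ,-FX)); st("over handle")
for n in("scene",):
    b,d=imaging.read_camera(n); L=(cloud(n,d).reshape(-1,3)-C)@F
    for nm,y in(("near",.08),("far",-.08)):
        A=L[(abs(L[:,1]-y)<.035)&(abs(L[:,0])<.03)&(L[:,2]>.015)&(L[:,2]<.034)]
        if len(A)>3:
            r=np.linalg.svd(A[:,:2]-A[:,:2].mean(0))[2][0]; print(nm,len(A),A.max(0),A.min(0),"ang",np.arctan2(-r[0],r[1]))
    cv2.imwrite("pics/n3.png",cv2.resize(b[150:280,190:330],None,fx=5,fy=4.6))
```

```text
above t19.3 w0.0910 loc [-1.00e-04 -7.98e-02  1.10e-01] f [-0.8  0.2  0.8] q6 0.83
down False t20.8 w0.0908 loc [-0.0002 -0.0802  0.0041] f [0.8 0.4 0.1] q6 0.79
closed t22.0 w0.0099 loc [ 0.0004 -0.0802  0.0035] f [0.6 4.7 2.3] q6 0.79
turned t23.9 w0.0098 loc [ 0.0014 -0.0792  0.0034] f [-8.   5.7 11.7] q6 -0.80
light t24.2 w0.0100 loc [ 0.0003 -0.0791  0.0032] f [-6.8  2.4  2.7] q6 -0.80
up t24.9 w0.0005 loc [-0.     -0.0799  0.0518] f [-0.5  0.3  0.6] q6 -0.79
over handle t28.1 w0.0912 loc [-0.0e+00 -1.0e-04  1.2e-01] f [0.6 0.2 0.4] q6 0.73
near 18 [0.01814539 0.0835141  0.03082745] [-0.0040186   0.07396744  0.01508933] ang 1.7020744516119521
far 54 [ 0.01789354 -0.07379239  0.03090019] [-0.01992038 -0.08466807  0.01662924] ang 1.5896909493042202
```

View pics/n3.png

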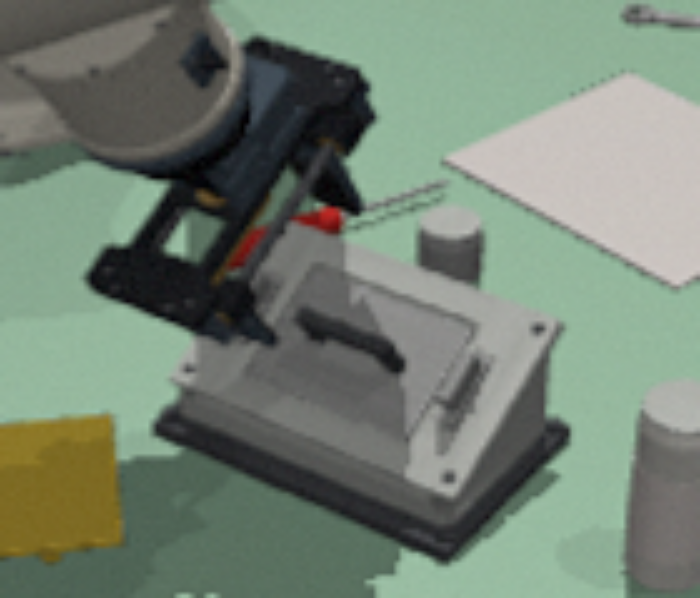

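Both fins now point across the slope (1.70 and 1.59 rad by depth) and the panel is still seated. Next I lift it out and take it over the board.

Run:
```python
from h import *
hit=env.movel(W(0,0,.005),v=.1,stop_force=15); st(f"down {hit}")
assert not hit
env.close_gripper(f_grip=40); st("closed")
if env.state()["grip_width"]<.008: raise SystemExit("missed")
env.movel(W(0,0,.03),v=.05); st("up1")
env.movel(W(0,0,.12),v=.12); st("up2")
p=env.state()["tool_pos"]; env.movel(p+[0,0,.08],v=.2); st("up3")
a=np.radians(82); qd=quat([0,0,-1],[-np.cos(a),-np.sin(a),0]); print(solver.inverse_kinematics([.515,.212,.16],qd))
env.movep([.515,.212,.16],qd); st("over board")
for n,z in(("scene",(110,260,230,400)),("top",(140,270,130,270))):
    b,d=imaging.read_camera(n); np.savez(n+"2.npz",b=b,d=d); cv2.imwrite("pics/p%s.png"%n,cv2.resize(b[z[0]:z[1],z[2]:z[3]],None,fx=4,fy=4))
```

```text
down False t29.5 w0.0915 loc [-0.0002 -0.0003  0.0056] f [-0.1 -0.4  0.5] q6 0.69
closed t30.7 w0.0115 loc [-0.0001 -0.      0.005 ] f [ 0.3 -1.1 -0.7] q6 0.69
up1 t31.3 w0.0119 loc [0.     0.0001 0.03  ] f [-0.2 -0.8 -2.9] q6 0.70
up2 t32.2 w0.0115 loc [0.0002 0.0003 0.1191] f [-0.   0.  -2.7] q6 0.73
up3 t32.8 w0.0118 loc [0.0399 0.0005 0.1872] f [-0.8  0.4 -3. ] q6 0.78
[ 2.83288461e-01  4.51558536e-01  1.57486941e+00 -4.44089210e-16
  1.11516470e+00  1.99371113e+00]
over board t34.6 w0.0119 loc [ 0.3933  0.0069 -0.1348] f [ 0.7  0.8 -3.7] q6 1.99
```

View pics/pscene.png

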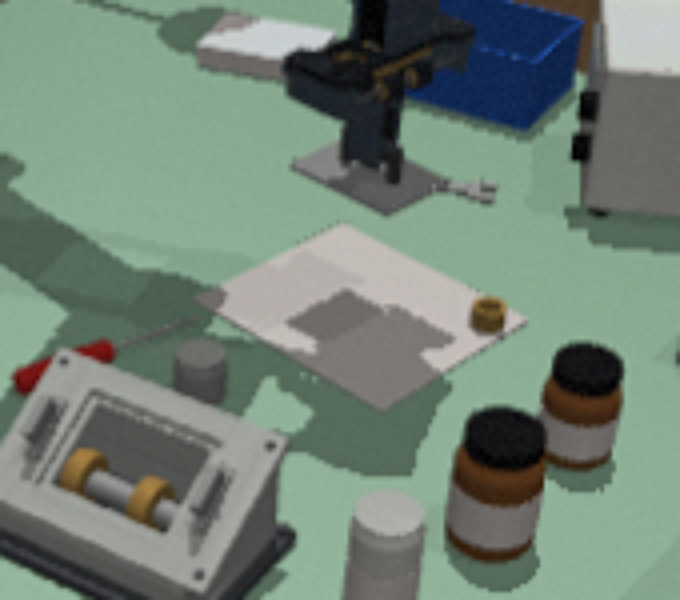

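The panel is held level over the board. Both buttons are aside (crop (42,430) and (210,495)), and the bushing stands on the board near its far-left corner (488,328). Here are the board corners and bushing from those pixels, then the placing.

Run:
```python
from h import *
P=cloud("scene",np.load("scene2.npz")["d"])
K,D,V=cam("scene"); o=-V[:3,:3].T@V[:3,3]
def ray(u,v,z):
    x,y=cv2.undistortPoints(np.array([[[u,v]]],float),K,D)[0,0]; r=V[:3,:3].T@np.array([x,-y,-1]); return (o+r*(z-o[2])/r[2])[:2]
c=np.array([ray(230+x/4,110+y/4,.005) for x,y in((345,222),(525,320),(388,408),(197,298))]); m=c.mean(0)
e=[np.linalg.norm(c[i]-c[i-1]).round(3) for i in range(4)]; a=np.degrees(np.arctan2(*(c[1]-c[0])[::-1]))
b=ray(230+488/4,110+326/4,.008); print(c.round(3),"centre",m,"edges",e,"az of c0->c1",a,"bushing",b)
ax=np.radians(a if abs(a)<45 else a-90); X=np.array([np.cos(ax),np.sin(ax)]); print("bushing in board",(b-m)@X,(b-m)@[-X[1],X[0]])
T=m-.012*X; print("target",T)
assert np.linalg.norm(T-[.515,.212])<.03
env.movel([T[0],T[1],.05],v=.15); hit=env.movel([T[0],T[1],.008],v=.03,stop_force=5)
s=env.state(); print(hit,s["tool_pos"],s["ft_force"],s["grip_width"],s["time"])
```

```text
[[0.42  0.332]
 [0.662 0.29 ]
 [0.636 0.084]
 [0.39  0.116]] centre [0.52687678 0.20540536] edges [np.float64(0.219), np.float64(0.245), np.float64(0.207), np.float64(0.248)] az of c0->c1 -9.982026074550836 bushing [0.64087766 0.25330365]
bushing in board 0.10397250118312493 0.06693403068575975
target [0.51505843 0.20748543]
True [0.51493196 0.20740711 0.01596404] [0.27862387 0.87327742 3.20605962] 0.011911250094256701 36.5833
```

Contact came at z 0.0160, exactly where the panel should meet the board. Releasing and retreating.

Run:
```python
from h import *
env.ungrasp(); s=env.state(); print(s["grip_width"],s["time"])
p=s["tool_pos"]; env.movel(p+[0,0,.12],v=.1); env.movel(p+[-.08,.0,.25],v=.25); env.pause(.3)
for n,z in(("scene",(110,260,230,400)),):
    b,d=imaging.read_camera(n); P=cloud(n,d).reshape(-1,3); cv2.imwrite("pics/end.png",cv2.resize(b[z[0]:z[1],z[2]:z[3]],None,fx=4,fy=4))
    A=P[(abs(P[:,0]-.515)<.05)&(abs(P[:,1]-.207)<.05)]; 
    H=A[(A[:,2]>.035)&(A[:,2]<.06)]; print("handle",len(H),H.mean(0),H.max(0))
    B=A[(A[:,2]<.018)&(A[:,2]>.004)]; c=B.mean(0); v=np.linalg.svd(B-c)[2][2]; print("panel z",np.median(B[:,2]),"tilt",np.arccos(abs(v[2])),len(B))
    L=(P-C)@F
    for nm,y in(("near",.08),("far",-.08)):
        A=L[(abs(L[:,1]-y)<.035)&(abs(L[:,0])<.03)&(L[:,2]>.015)&(L[:,2]<.034)]; r=np.linalg.svd(A[:,:2]-A[:,:2].mean(0))[2][0]; print(nm,len(A),np.arctan2(-r[0],r[1]))
print(env.state()["time"],env.state()["ft_force"])
```

```text
0.09112364453721937 37.8333
handle 65 [0.51727852 0.20256007 0.04456463] [0.54891704 0.21598094 0.05149974]
panel z 0.010940273589208512 tilt 0.012318229140682408 277
near 55 1.610587063294814
far 54 1.5544967025097574
40.2917 [-0.21669804 -0.07877873  0.23536083]
```

View pics/end.png

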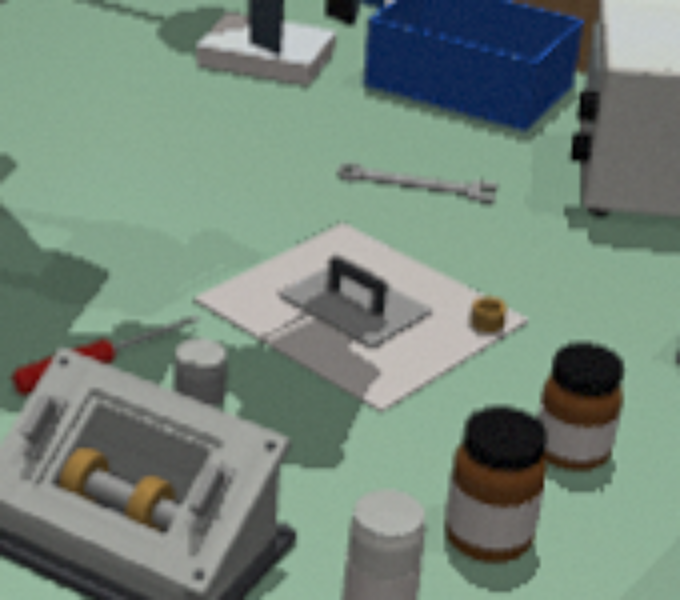

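The panel lies flat near the middle of the board, handle up (357,285), with the bushing and tin where they were. Handing in.

```bash
python3 -c "
from h import *
env.finish_job(); print(env.state()['time'])"
```

```text
the job is handed in; nothing more can be done
the job is handed in; nothing more can be done
```

I turned both buttons aside, lifted the panel out by its handle and set it down flat on the white board. I then released it, backed the arm off and handed the job in at about 40 s of the 64 s allowed. `env.finish_job()` gives no verdict, so the figures below come from my last camera check.

| Check | Result | Limit |
|---|---|---|
| Panel tilt | about 0.012 rad | 0.06 rad |
| Panel top face | 11 mm above the bench, as expected for a 6 mm panel on a 5 mm board | – |
| Handle centre | about 12 mm from the board's centre | 85 mm (x), 70 mm (y) |
| Near button | about 1.61 rad | at least 1.15 rad |
| Far button | about 1.55 rad | at least 1.15 rad |

The bystanders in the last close view look unmoved; I did not measure them. The panel touched down on the board at the height I had calculated.

- **First attempt missed:** on the near button the jaws closed on nothing and moved nothing.
- **Cause:** the fingertips were about 6 mm behind the reported TCP, not 17 mm ahead as the description says. Depth from the start picture and the tilted pose agreed. I corrected by 23 mm, and every grasp after that worked first time.
- **Board estimates disagreed:** the top-camera depth fit of the board failed because other white areas merged with it. My scene-camera estimates of its centre differed by about 9 mm, well within the placing tolerance.

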